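# Refit the bayonet filter cartridge of the key shop's chip extractor

## Task

Take the clean filter cartridge that stands on the counter and fit it in the chip extractor: feel for the slots with its lugs, push it down against the spring and turn it clockwise to its stop, then let it spring up into its lock and let go of it. Be gentle, it is plastic and must not be forced, and leave the spent cartridge in the tray and everything else on the counter where it is.

Things in the scene. Friction and masses are not known exactly. Their poses are not given: they have to be found in the camera images.
- cartridge: the clean filter cartridge with pale pleated paper, loose, 0.18 to 0.26 kg, upright on the counter. Origin: centre of its underside; z up its axis, x along its grip bar. Heights above the origin in mm: tapered foot, 38 diameter at 0, 46 at 8; round body 46 diameter to 64.5; cap 72 diameter, 64.5 to 70; grip bar 70 to 98. Half a turn about z makes no difference to the fit
- grip (a point): middle of the cartridge's flat-sided grip bar, 84 mm above the cartridge's origin: bar 58 mm long (x), 14 mm wide (y), 28 mm high, to be pinched across y from above; the cap's flat top lies 14 mm below this point
- lug (a point): underside of one of the cartridge's two bayonet lugs, 26 mm out along +x from its axis, 45 mm above its origin. Lugs under both ends of the grip bar (+x and -x), each 6 mm wide, 5 mm high, reaching 29 mm from the axis
- extractor: the chip extractor, a fixed grey box 245 x 260 x 110 mm with a black fan hump, 146 mm high, along its +x side. Origin: on its underside, on the vertical axis of its filter seat (8 mm from the middle of the box towards -x); z up
- seat (a point): centre of the rim of the filter seat on top of the extractor, 128 mm above its underside; axes as the extractor's. The seat is an aluminium collar open to the top, 62 mm inside, 70 outside diameter, clamped on by a band; how it is turned is not measured. With the cap down on this rim (the hard stop) the cartridge's origin is 64.5 mm below this point
- seat_ledge (a point): centre of the top of the collar's inner ledge, 4 mm below the rim: 8 mm thick, a 48 mm hole and two slots 9 mm wide across from each other that let the lugs down. Slots lie anywhere within 38 degrees (0.66 rad) either way of the extractor's x axis: look or feel, rest the lugs lightly on the ledge (cartridge origin 49 mm below the rim) and try angles until they drop
- seat_plate (a point): centre of the sprung plate in the well, 51 mm below the rim: the foot meets it when lugs are 2 mm into the slots. It gives 3.5 N at first, then 0.5 N more per mm. Cartridge origin 62 to 64.5 mm below the rim: lugs are under the ledge and free to turn, clockwise only seen from above; the net push at the hard stop is about 8 N
- seat_lock (a point): where the cartridge's origin is once locked, on the seat's axis 59 mm below the rim. Turned clockwise 30 degrees from the slots (stop at about 34), the lugs lie under notches 3 mm deep in the ledge's underside; let go there, the spring lifts the cartridge into them. Let go too early it stays at 62 mm (not locked) or pops up to 51
- spent_cartridge: the spent cartridge with dark brown pleats, same shape and size, standing in the black open scrap tray; to be left there. Origin: centre of its underside
- oil_bottle: white oil bottle, 48 mm diameter, 120 mm high, loose; leave it. Origin: centre of its underside
- blanks_tin: steel tin, 68 mm diameter, 60 mm high, loose; leave it. Origin: centre of its underside
- padlock: brass padlock lying flat, 22 mm high, loose; leave it. Origin: under the centre of its case
- key_fob: black car key fob, 62 x 34 x 14 mm with a key blade, lying flat, loose; leave it. Origin: centre of its underside
- lock_cylinder: brass profile lock cylinder, 62 mm long, 33 mm high, loose; leave it. Origin: centre of its underside
- chip_brush: hand brush lying flat, loose; leave it. Origin: centre of its underside
Things that resemble listed ones, but are neither listed nor needed, are in the scene too. Leave any turquoise look-alike of the cartridge alone.

How it is judged (in metres and radians):
On the way:
1. the cartridge is pushed down in the seat, past its locked height, so that its lugs clear the ledge (z of cartridge in the frame of seat below -0.0613 m and horizontal distance between cartridge and seat below 0.004 m), for 0.1 s.
At the end, for the whole second after the job is handed in: The cartridge stands upright (within 0.06 rad) in the seat, within 4 mm of its axis, sprung up into its lock: its underside 57.5 to 60.5 mm below the rim of the seat (59 nominal), at rest (z of cartridge in the frame of seat between -0.0605 and -0.0575 m and horizontal distance between cartridge and seat below 0.004 m and angle between cartridge's own z axis and vertical below 0.06 rad and linear speed of cartridge below 0.01 m/s); the robot touches nothing.
It fails at once if the cartridge is pressed or wrenched against the extractor with more than 40 N (contact force between cartridge and extractor above 40 N).
It fails at once if the spent cartridge or another thing on the counter is moved by more than 15 mm (distance of any of spent_cartridge, oil_bottle, blanks_tin, padlock, key_fob, lock_cylinder, chip_brush from where it was at the start of the episode above 0.015 m).
It also fails if it takes over 72 s, if anything falls off the work surface, if the arm or the gripper's body presses on something with over 40 N, if the wrist force passes 120 N, or if a joint passes its speed limit or range.

## Robot

A 6-joint arm with a two-finger parallel gripper is mounted at the origin on the work surface. World frame = base frame: x ahead of the robot, y to its left, z up, the work surface at z = 0. Lengths are in m, angles in degrees, forces in N, time in s.
With the tool pointing down it reaches from about 0.35 to 0.875 m from the base axis. Payload 4.2 kg.
Tool frame: the origin (TCP) lies on the centre line of the jaws, within the pads' length; the fingertips stand 25 mm ahead of it and the grasp point (between the pads) lies 6 mm ahead of it; z points along the fingers, y is the line along which they close (so a half turn about z gives the same grasp; the last joint's range is limited). The gripper opens to 87 mm and grips with 3 to 60 N. Pads are 19 mm wide; open, the fingers measure 117 mm over their backs; the gripper's body (75 mm by 190 mm) begins 51 mm behind the grasp point.
Start: joints at [83.744, 22.042, 0.453, 0, -68.411, -14.817], TCP at [0.225, 0.583, 0.214] pointing down, gripper open.
Joint ranges: [-179.83, 179.83], [-69.29, 118.12], [-61.27, 80.66], [-181.25, 117.63], [-171.15, -9.14], [-177.46, 177.46]. Speed limits (degrees/s): [159.86, 159.86, 180, 180, 180, 180].

## Interface

Orientations are given as a 3x3 rotation matrix whose columns are the frame's x, y, z axes.
In Python, from station import r gives the robot as it stands.
- The arm moves only by the tool move_arm, never from a script. Its argument "series" is a list of rows, each an object with "grip": the opening, from 0 (shut) to 1 (fully open); "xyz": the shift along the tool's x, y, z in mm, a list of three; "angular": the turn, a rotation vector about the tool's x, y, z in rad, a list of three. A call has 1 to 10 rows; each row is the pose to reach, as a shift and turn from the pose commanded when the call began, along the tool's axes at that moment; what a row does not reach only later rows make up. A row lasts 1/10 s, in which the tool goes at most 50 mm and 8.59 degrees, less where a joint would pass 70% of its speed; a pose out of reach is approached as far as the arm can. A call with a gripper value outside its range is refused whole. The fingers move at their own pace and stop on an object; the grip force is fixed at half the most. Time passes only in rows, so rows that repeat a pose let the fingers close. It gives the time, the measured TCP pose, the force, the opening and the grip force at its end, in the units of the state.
- r.sense(): the state, without advancing time (a new reading comes with each control period).
- r.capture(name): name is "side" or "top"; returns a dict with "img" (480x640x3 uint8, red, green, blue), "camera_matrix" (3x3 intrinsics, pixels), "k1" (the pictures are not rectified: a ray, as slopes to the right and down, at radius r is drawn at 1 + k1 r^2 times it, then the intrinsics apply), "rvec" (rotation vector, rad) and "tvec" (3), from world to camera coordinates, as OpenCV has them. Camera axes: x right, y down, z forward; pixel columns grow to the right and rows downward; lengths in m; the calibration is good to about 2 mm. A picture is of the moment at which its call begins. There is no depth.
- r.finish_job(): hands the job in; it is judged then, once.
The state is a dict: "time_s": time; "joints": joint angles; "joint_velocities": joint speeds; "effort": joint torques, N m; "tcp_pos": TCP position; "ee_rot": TCP orientation; "wrist_force": force on the tool from outside, world axes, zero at the start; "moment": the same for the moment, N m; "gripper_width": opening from 0.0 (shut) to 1.0 (fully open); "gripper_force": force on a finger pad.
Only numpy, scipy, OpenCV 4.12 (cv2) and the standard library are available. Lean on these libraries where they do the work, as an engineer would, in place of code of your own. Each camera call takes 0.05 s, during which the arm holds its last target. There are 200 camera calls.

## Working session

There is one attempt and no reset: what is moved stays moved. The work goes in short steps, Python scripts to look and compute and a tool call to move; the robot and the scene stay as the last step left them, time stands still between calls to the robot, and variables do not carry over. Pictures are saved under pics/ and viewed, at most 10 in all, crops included, and the job is handed in when it is done.

Besides the shell and the picture viewer there is one more tool, called as name(argument=value, ...), one argument or row to a line, values as JSON. move_arm: Moves the arm, as the interface text tells. Its arguments: {"type":"object","properties":{"series":{"type":"array"}},"required":["series"]}

```bash
ls; mkdir -p pics; cat > h.py <<'E'
import numpy as np, cv2
from station import r
def cap(n,f=None):
    c=r.capture(n)
    if f: cv2.imwrite(f,c["img"][:,:,::-1])
    return c
def cam(c):
    R=cv2.Rodrigues(np.array(c["rvec"],float))[0]; t=np.array(c["tvec"],float).ravel()
    return np.array(c["camera_matrix"],float),c["k1"],R,t
def ray(c,uv):
    K,k1,R,t=cam(c)
    p=cv2.undistortPoints(np.array([[uv]],float),K,np.array([k1,0,0,0.]))[0,0]
    return -R.T@t, R.T@np.array([p[0],p[1],1])
def plane(c,uv,z):
    o,d=ray(c,uv); return o+d*(z-o[2])/d[2]
def proj(c,P):
    K,k1,R,t=cam(c)
    return cv2.projectPoints(np.array(P,float).reshape(-1,1,3),np.array(c["rvec"],float),t,K,np.array([k1,0,0,0.]))[0][:,0]
def tri(*cu):
    A=np.zeros((3,3));b=np.zeros(3)
    for c,uv in cu:
        o,d=ray(c,uv);d=d/np.linalg.norm(d);M=np.eye(3)-np.outer(d,d);A+=M;b+=M@o
    return np.linalg.solve(A,b)
E
python3 - <<'E'
from h import *
import pickle
a=cap("top","pics/t0.png");b=cap("side","pics/s0.png")
pickle.dump((a,b),open("c0.pkl","wb"))
for c in(a,b):
    K,k1,R,t=cam(c);print(-R.T@t,R.T[:,2],K[0,0],k1)
s=r.sense();print(s["tcp_pos"],s["ee_rot"],s["wrist_force"])
E
```

```text
pics
[ 0.41134991 -0.05295478  1.11128626] [ 0.14894983 -0.01762138 -0.98868773] 506.5458231050193 0.029421048127825082
[0.27258426 0.57094257 0.58178076] [ 0.32131879 -0.76638272 -0.55624794] 468.9603538752935 -0.010781912248204049
[0.22449024 0.58270343 0.21337993] [[ 9.33092331e-01 -3.59636400e-01 -6.01898648e-04]
 [-3.59636890e-01 -9.33090523e-01 -1.83910310e-03]
 [ 9.97824920e-05  1.93251795e-03 -9.99998128e-01]] [ 0.07288849 -0.69890945  0.20426817]
```

View pics/t0.png

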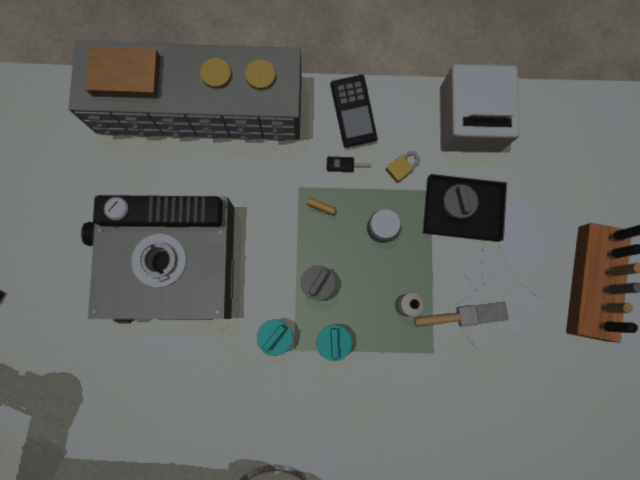

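View pics/s0.png

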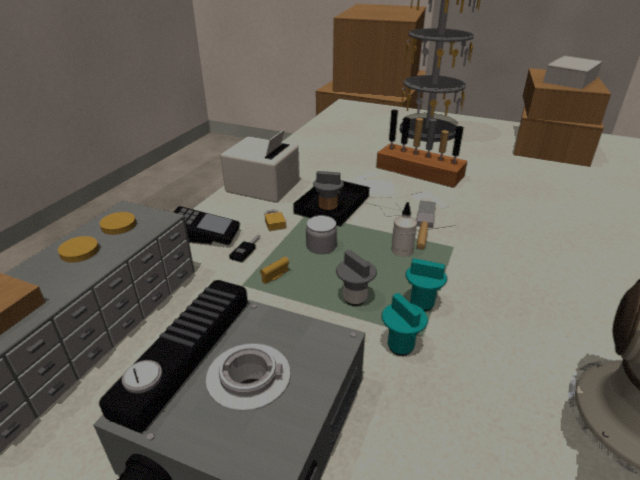

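The top view shows the clean cartridge at about (319,283) and the seat at (158,261). In the side view they are at (356,268) and (248,370). I'll enlarge both.

```bash
python3 - <<'E'
from h import *
import pickle
a,b=pickle.load(open("c0.pkl","rb"))
def cr(c,u,v,w,h,W,H): return cv2.resize(c["img"][v:v+h,u:u+w,::-1],(W,H),interpolation=cv2.INTER_CUBIC)
m=np.vstack([np.hstack([cr(a,123,226,70,70,400,300) if 0 else cr(a,118,231,80,60,400,300),cr(a,280,253,80,60,400,300)]),
 np.hstack([cr(b,198,335,100,75,400,300),cr(b,316,240,92,69,400,300)])])
m=np.clip(m.astype(float)*1.5,0,255).astype(np.uint8)
cv2.imwrite("pics/m1.png",m)
E
```

```text
(no output)
```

View pics/m1.png

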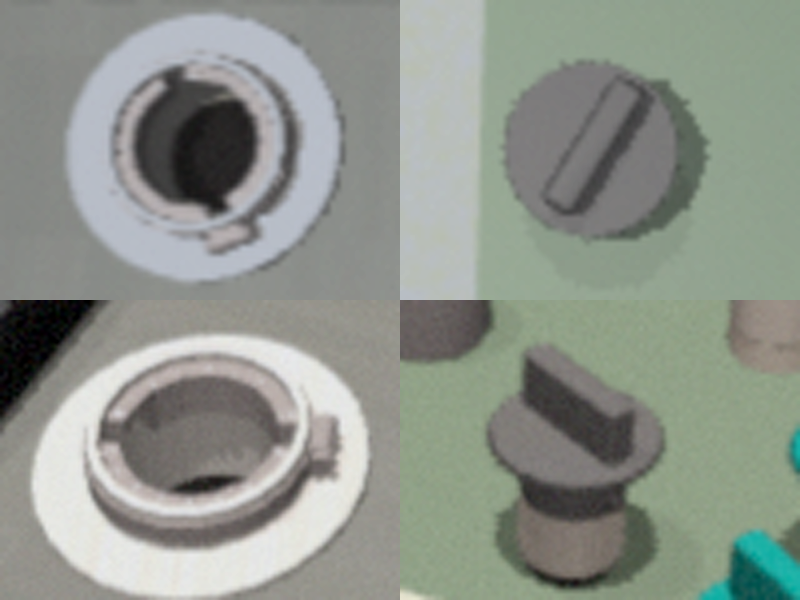

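The crops show the two slots: top crop (173,75) and (217,205), side crop (113,435) and (285,432). They also show the rim, the cap disc and the bar. Next I'll measure these points in the world frame.

```bash
cat >> h.py <<'E'
def disc(c,z,uv,mask):
    """world centre/radius of the blob holding pixel uv, its contour cast on height z"""
    n,l=cv2.connectedComponents(mask.astype(np.uint8)); m=(l==l[int(uv[1]),int(uv[0])]).astype(np.uint8)
    k=max(cv2.findContours(m,cv2.RETR_EXTERNAL,cv2.CHAIN_APPROX_NONE)[0],key=cv2.contourArea)[:,0]
    P=np.array([plane(c,p,z)[:2] for p in k]); 
    (x,y),(w,h),_=cv2.fitEllipse((P*1e4).astype(np.float32)); return np.array([x,y])/1e4,w/1e4,h/1e4
E
python3 - <<'E'
from h import *
import pickle
a,b=pickle.load(open("c0.pkl","rb"))
T=lambda x,y:(118+x/5-.4,231+y/5-.4); C=lambda x,y:(280+x/5-.4,253+y/5-.4)
S=lambda x,y:(198+x/4-.4,335+y/4-.4); D=lambda x,y:(316+x/400*92-.4,240+y/400*92-.4)
s1=tri((a,T(173,75)),(b,S(113,435-300)));s2=tri((a,T(217,205)),(b,S(285,432-300)))
print("slots",s1,s2,(s1+s2)/2,np.linalg.norm(s1-s2))
for z,u in((.124,T),): print([plane(a,T(173,75),z),plane(a,T(217,205),z),plane(b,S(113,135),z),plane(b,S(285,132),z)])
print("rim top",[plane(a,T(*p),.128)[:2] for p in((112,142),(288,142),(200,52),(200,232))])
print("rim side",[plane(b,S(*p),.128)[:2] for p in((88,155),(312,140),(205,52),(205,225))])
# cartridge
for n,c,uv in(("top",a,(310,278)),("side",b,(347,280))):
    i=c["img"].astype(int); m=(abs(i[...,1]-i[...,0])<9)&(i.max(2)<125)
    if n=="top":print("cap",disc(c,.070,uv,m))
# bar ends
e1=tri((a,C(236,86)),(b,D(540-400,348-300)));e2=tri((a,C(563-400,203)),(b,D(624-400,411-300)))
print("bar",e1,e2,(e1+e2)/2,np.linalg.norm(e1-e2),np.degrees(np.arctan2(*(e1-e2)[1::-1])))
print("bar top",plane(a,C(232,86),.098),plane(a,C(163,203),.098),"cap click",[plane(a,C(*p),.07)[:2] for p in((102,149),(276,149),(189,60),(189,238))])
E
```

```text
slots [0.54086737 0.24791761 0.12290072] [0.49053739 0.22707383 0.12500637] [0.51570238 0.23749572 0.12395354] 0.05451609460507359
[array([0.54045105, 0.24744292, 0.124     ]), array([0.49012817, 0.22714805, 0.124     ]), array([0.5405286 , 0.24876036, 0.124     ]), array([0.49154456, 0.22643337, 0.124     ])]
rim top [array([0.51330572, 0.26769545]), array([0.51478914, 0.20044922]), array([0.54918242, 0.23647438]), array([0.47928366, 0.23178425])]
rim side [array([0.5409031 , 0.26135682]), array([0.48040436, 0.22897201]), array([0.52974572, 0.21001192]), array([0.49437734, 0.27009037])]
cap (array([ 0.47834136, -0.08202783]), 0.07196450805664062, 0.08128359375)
bar [ 0.5040315  -0.09477873  0.09503423] [ 0.45697302 -0.06633073  0.09519839] [ 0.48050226 -0.08055473  0.09511631] 0.05498923836683632 -31.153986555780335
bar top [ 0.50293773 -0.09327683  0.098     ] [ 0.45566138 -0.06660173  0.098     ] cap click [array([ 0.47838659, -0.04148477]), array([ 0.47994514, -0.11292232]), array([ 0.51582328, -0.07644943]), array([ 0.44290028, -0.07789916])]
```

```bash
cat >> h.py <<'E'
def go(p,yaw=None):
    """shift in tool mm and turn to TCP at p, tool down with tool x at yaw deg"""
    s=r.sense(); R=np.array(s["ee_rot"]); d=R.T@(np.array(p)-s["tcp_pos"])*1000
    w=np.zeros(3)
    if yaw is not None:
        q=np.radians(yaw); G=np.array([[np.cos(q),np.sin(q),0],[np.sin(q),-np.cos(q),0],[0,0,-1]])
        w=cv2.Rodrigues(R.T@G)[0].ravel()
    print("go",p,np.round(d,1),np.round(w,4))
def st():
    s=r.sense(); R=np.array(s["ee_rot"])
    print("t",s["time_s"],"tcp",np.round(s["tcp_pos"],4),"yaw",round(float(np.degrees(np.arctan2(R[1,0],R[0,0]))),2),"tilt",np.round(R[:2,2],4),"F",np.round(s["wrist_force"],2),"M",np.round(s["moment"],2),"grip",s["gripper_width"],s["gripper_force"],"q",np.round(s["joints"],1))
E
python3 -c "
from h import *
go([.4798,-.079,.27],-30.3)"
```

```text
go [0.4798, -0.079, 0.27] [476.2 525.7 -55.6] [ 0.0019 -0.0003  0.161 ]
```

move_arm(
  series=[
    {"grip": 1, "xyz": [0, 0, -56], "angular": [0, 0, 0]},
    {"grip": 1, "xyz": [0, 0, -56], "angular": [0, 0, 0]},
    {"grip": 1, "xyz": [476, 526, -56], "angular": [0.002, 0, 0.161]},
    {"grip": 1, "xyz": [476, 526, -56], "angular": [0.002, 0, 0.161]},
    {"grip": 1, "xyz": [476, 526, -56], "angular": [0.002, 0, 0.161]},
    {"grip": 1, "xyz": [476, 526, -56], "angular": [0.002, 0, 0.161]},
    {"grip": 1, "xyz": [476, 526, -56], "angular": [0.002, 0, 0.161]},
    {"grip": 1, "xyz": [476, 526, -56], "angular": [0.002, 0, 0.161]},
    {"grip": 1, "xyz": [476, 526, -56], "angular": [0.002, 0, 0.161]},
    {"grip": 1, "xyz": [476, 526, -56], "angular": [0.002, 0, 0.161]},
  ],
)

```text
time_s: 1.1
tcp_pos: [0.3687, 0.208, 0.2707]
ee_rot: [[0.864, -0.504, 0.002], [-0.504, -0.864, 0.003], [0.0, -0.003, -1.0]]
wrist_force: [1.0, 0.4, 0.3]
gripper_width: 1.002
gripper_force: 0.0
```

```bash
python3 -c "
from h import *
st();go([.4798,-.079,.17],-30.3)"
```

```text
t 1.1 tcp [0.3687 0.208  0.2707] yaw -30.25 tilt [0.0017 0.0028] F [0.98 0.42 0.3 ] M [ 0.04 -0.16  0.04] grip 1.0019360514914475 0.0 q [ 51.6  -0.7 -20.1  -0.  -70.4   8.2]
go [0.4798, -0.079, 0.17] [240.6 192.3 100.1] [-0.0032 -0.0001  0.0009]
```

move_arm(
  series=[
    {"grip": 1, "xyz": [240, 192, 0], "angular": [0, 0, 0]},
    {"grip": 1, "xyz": [240, 192, 0], "angular": [0, 0, 0]},
    {"grip": 1, "xyz": [240, 192, 0], "angular": [0, 0, 0]},
    {"grip": 1, "xyz": [240, 192, 0], "angular": [0, 0, 0]},
    {"grip": 1, "xyz": [240, 192, 0], "angular": [0, 0, 0]},
    {"grip": 1, "xyz": [240, 192, 0], "angular": [0, 0, 0]},
    {"grip": 1, "xyz": [240, 192, 0], "angular": [0, 0, 0]},
    {"grip": 1, "xyz": [240, 192, 60], "angular": [0, 0, 0]},
    {"grip": 1, "xyz": [240, 192, 100], "angular": [0, 0, 0]},
    {"grip": 1, "xyz": [240, 192, 100], "angular": [0, 0, 0]},
  ],
)

```text
time_s: 2.1
tcp_pos: [0.4733, -0.077, 0.1639]
ee_rot: [[0.862, -0.506, -0.015], [-0.506, -0.863, 0.001], [-0.013, 0.006, -1.0]]
wrist_force: [-0.8, -0.0, 0.4]
gripper_width: 1.0
gripper_force: 0.0
```

```bash
python3 - <<'E'
from h import *
st();go([.4798,-.079,.09],-30.3)
c=cap("top");d=cap("side")
m=np.hstack([cv2.resize(c["img"][225:325,270:370,::-1],(400,400),interpolation=cv2.INTER_CUBIC),cv2.resize(d["img"][220:320,306:406,::-1],(400,400),interpolation=cv2.INTER_CUBIC)])
cv2.imwrite("pics/m2.png",np.clip(m*1.5,0,255).astype(np.uint8))
E
```

```text
t 2.1 tcp [ 0.4733 -0.077   0.1639] yaw -30.4 tilt [-0.0146  0.0015] F [-0.82 -0.03  0.36] M [-0.02  0.12  0.01] grip 0.999924726007347 0.0 q [ 10.1  11.  -23.   -0.3 -56.8  49.7]
go [0.4798, -0.079, 0.09] [ 7.6 -2.  73.8] [ 0.0061  0.0133 -0.0018]
```

View pics/m2.png

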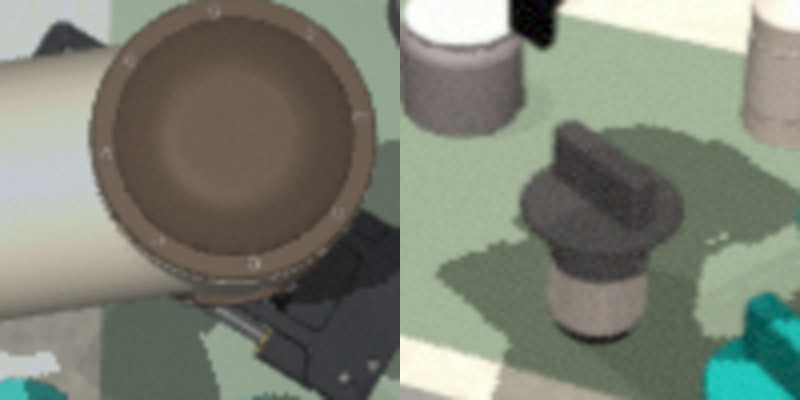

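The side crop shows the cartridge upright beneath the gripper, with its bar around (605,165); the arm hides it from the top camera. I'll let the arm settle before descending.

move_arm(
  series=[
    {"grip": 1, "xyz": [0, 0, 0], "angular": [0, 0, 0]},
    {"grip": 1, "xyz": [0, 0, 0], "angular": [0, 0, 0]},
    {"grip": 1, "xyz": [0, 0, 0], "angular": [0, 0, 0]},
  ],
)

```text
time_s: 2.5
tcp_pos: [0.4801, -0.0764, 0.1719]
ee_rot: [[0.864, -0.504, 0.005], [-0.504, -0.864, 0.002], [0.003, -0.004, -1.0]]
wrist_force: [0.3, 0.7, 0.3]
gripper_width: 1.0
gripper_force: 0.0
```

```bash
python3 - <<'E'
from h import *
st();go([.4798,-.079,.0978],-30.3)
E
```

```text
t 2.5 tcp [ 0.4801 -0.0764  0.1719] yaw -30.26 tilt [0.0049 0.0023] F [0.29 0.74 0.25] M [-0.03  0.03  0.01] grip 0.9996099165901571 0.0 q [ 10.1  10.6 -22.3  -0.1 -56.8  49.7]
go [0.4798, -0.079, 0.0978] [ 0.8  2.7 74.1] [-0.0044 -0.0031  0.0006]
```

move_arm(
  series=[
    {"grip": 1, "xyz": [1, 3, 30], "angular": [-0.003, -0.003, 0]},
    {"grip": 1, "xyz": [1, 3, 60], "angular": [-0.003, -0.003, 0]},
    {"grip": 1, "xyz": [1, 3, 72], "angular": [-0.003, -0.003, 0]},
    {"grip": 1, "xyz": [1, 3, 74], "angular": [-0.003, -0.003, 0]},
    {"grip": 1, "xyz": [1, 3, 74], "angular": [-0.003, -0.003, 0]},
    {"grip": 1, "xyz": [1, 3, 74], "angular": [-0.003, -0.003, 0]},
  ],
)

```text
time_s: 3.1
tcp_pos: [0.4795, -0.0796, 0.0972]
ee_rot: [[0.864, -0.504, -0.0], [-0.504, -0.864, 0.001], [-0.001, -0.001, -1.0]]
wrist_force: [0.7, 0.1, 0.5]
gripper_width: 1.0
gripper_force: 0.0
```

```bash
python3 - <<'E'
from h import *
st();go([.4798,-.079,.0978],-30.3)
E
```

```text
t 3.1 tcp [ 0.4795 -0.0796  0.0972] yaw -30.28 tilt [-0.0004  0.0009] F [0.73 0.06 0.55] M [0.03 0.01 0.01] grip 0.9996280904444024 0.0 q [  9.7  15.9 -27.9  -0.1 -46.2  50. ]
go [0.4798, -0.079, 0.0978] [-0.  -0.7 -0.6] [-0.0006  0.0008  0.0004]
```

move_arm(
  series=[
    {"grip": 0.6, "xyz": [0, 0, 0], "angular": [0, 0, 0]},
    {"grip": 0.4, "xyz": [0, 0, 0], "angular": [0, 0, 0]},
    {"grip": 0.3, "xyz": [0, 0, 0], "angular": [0, 0, 0]},
    {"grip": 0.2, "xyz": [0, 0, 0], "angular": [0, 0, 0]},
    {"grip": 0, "xyz": [0, 0, 0], "angular": [0, 0, 0]},
    {"grip": 0, "xyz": [0, 0, 0], "angular": [0, 0, 0]},
    {"grip": 0, "xyz": [0, 0, 0], "angular": [0, 0, 0]},
    {"grip": 0, "xyz": [0, 0, 0], "angular": [0, 0, 0]},
  ],
)

```text
time_s: 3.9
tcp_pos: [0.4783, -0.0797, 0.0959]
ee_rot: [[0.863, -0.505, -0.003], [-0.505, -0.863, 0.001], [-0.003, 0.001, -1.0]]
wrist_force: [0.4, -0.6, 0.7]
gripper_width: 0.355
gripper_force: 0.0
```

```bash
python3 - <<'E'
from h import *
st()
E
```

```text
t 3.9 tcp [ 0.4783 -0.0797  0.0959] yaw -30.3 tilt [-0.0033  0.0007] F [ 0.42 -0.62  0.7 ] M [-0.06 -0.01 -0.01] grip 0.35481429522044106 0.0 q [  9.7  16.  -28.   -0.1 -46.2  50. ]
```

move_arm(
  series=[
    {"grip": 0, "xyz": [0, 0, -1], "angular": [0, 0, 0]},
    {"grip": 0, "xyz": [0, 0, -1], "angular": [0, 0, 0]},
    {"grip": 0, "xyz": [0, 0, -1], "angular": [0, 0, 0]},
    {"grip": 0, "xyz": [0, 0, -1], "angular": [0, 0, 0]},
    {"grip": 0, "xyz": [0, 0, -1], "angular": [0, 0, 0]},
    {"grip": 0, "xyz": [0, 0, -1], "angular": [0, 0, 0]},
  ],
)

```text
time_s: 4.5
tcp_pos: [0.4784, -0.0797, 0.0969]
ee_rot: [[0.863, -0.505, -0.003], [-0.505, -0.863, 0.001], [-0.003, 0.001, -1.0]]
wrist_force: [0.9, -0.5, -0.8]
gripper_width: 0.004
gripper_force: 0.0
```

```bash
python3 - <<'E'
from h import *
st();go([.4795,-.079,.28],-30.3)
E
```

```text
t 4.5 tcp [ 0.4784 -0.0797  0.0969] yaw -30.3 tilt [-0.0033  0.0007] F [ 0.85 -0.54 -0.76] M [-0.02 -0.05 -0.  ] grip 0.004158919799758763 0.0 q [  9.7  15.9 -27.9  -0.1 -46.4  50. ]
go [0.4795, -0.079, 0.28] [ 1.000e-01 -1.000e+00 -1.831e+02] [0.001  0.0032 0.    ]
```

The gripper closed fully without catching the bar, so I'll look.

```bash
python3 - <<'E'
from h import *
c=cap("top");d=cap("side")
m=np.hstack([cv2.resize(c["img"][225:325,270:370,::-1],(400,400),interpolation=cv2.INTER_CUBIC),cv2.resize(d["img"][180:330,286:436,::-1],(400,400),interpolation=cv2.INTER_CUBIC)])
cv2.imwrite("pics/m3.png",np.clip(m*1.5,0,255).astype(np.uint8))
print(proj(d,[[.4784,-.0797,.0969],[.4784,-.0797,.0719]]))
E
```

```text
[[358.81684563 257.50939028]
 [358.18688806 268.75933481]]
```

View pics/m3.png

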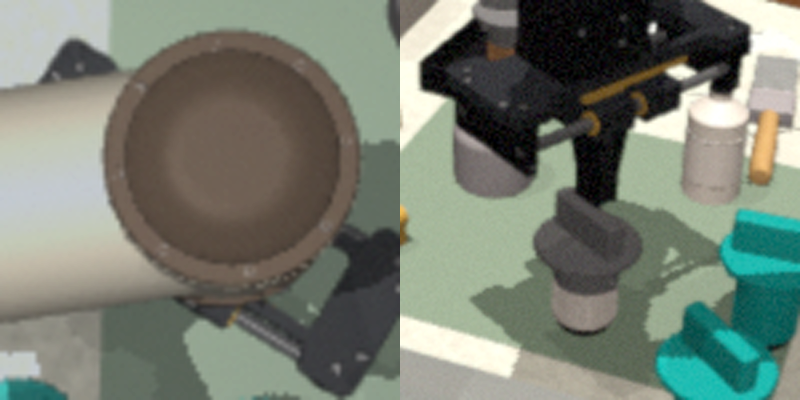

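The side crop shows the fingertips at about (597,205), level with the bar top instead of around it. I'll rise and check the tip's position against the model.

move_arm(
  series=[
    {"grip": 0, "xyz": [0, 0, -40], "angular": [0, 0, 0]},
    {"grip": 0, "xyz": [0, 0, -60], "angular": [0, 0, 0]},
    {"grip": 0, "xyz": [0, 0, -60], "angular": [0, 0, 0]},
    {"grip": 0, "xyz": [0, 0, -60], "angular": [0, 0, 0]},
  ],
)

```text
time_s: 5.0
tcp_pos: [0.4783, -0.0796, 0.1569]
ee_rot: [[0.863, -0.505, -0.003], [-0.505, -0.863, 0.001], [-0.003, 0.0, -1.0]]
wrist_force: [0.1, 0.1, -0.8]
gripper_width: 0.008
gripper_force: 0.0
```

```bash
python3 - <<'E'
from h import *
st();s=r.sense()
d=cap("side"); p=np.array(s["tcp_pos"]); R=np.array(s["ee_rot"])
q=[proj(d,p+R[:,2]*k)[0] for k in(0,.006,.025)];print(q)
m=cv2.resize(np.clip(d["img"][120:320,256:456,::-1]*1.5,0,255).astype(np.uint8),(600,600),interpolation=cv2.INTER_CUBIC)
for x in q: cv2.circle(m,(int((x[0]-256)*3),int((x[1]-120)*3)),3,(0,0,255),-1)
cv2.imwrite("pics/m4.png",m)
E
```

```text
t 5.0 tcp [ 0.4783 -0.0796  0.1569] yaw -30.32 tilt [-0.0029  0.0013] F [ 0.07  0.1  -0.76] M [-0.   -0.    0.03] grip 0.007832142270147146 0.0 q [  9.7  11.6 -23.4  -0.1 -55.1  50. ]
[array([360.45121997, 228.96926037]), array([360.29344292, 231.93986845]), array([359.80210534, 241.18700163])]
```

View pics/m4.png

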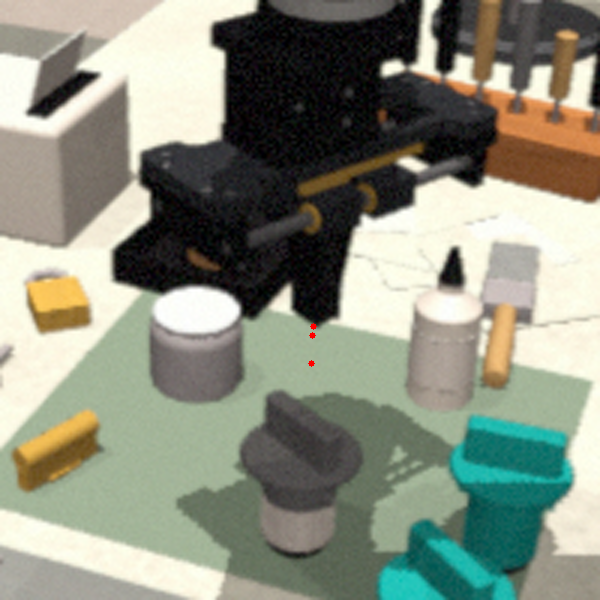

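The red dots are where the TCP, grasp point and tip should be. The real tip, at crop (315,322), looks about 28 mm too high, or farther along the ray. I'll move to where both cameras can see the fingertips and triangulate.

move_arm(
  series=[
    {"grip": 0, "xyz": [0, 0, -50], "angular": [0, 0, 0]},
    {"grip": 0, "xyz": [0, 0, -90], "angular": [0, 0, 0]},
    {"grip": 0, "xyz": [-193, -270, -90], "angular": [0, 0, 0]},
    {"grip": 0, "xyz": [-193, -270, -90], "angular": [0, 0, 0]},
    {"grip": 0, "xyz": [-193, -270, -90], "angular": [0, 0, 0]},
    {"grip": 0, "xyz": [-193, -270, -90], "angular": [0, 0, 0]},
    {"grip": 0, "xyz": [-193, -270, -90], "angular": [0, 0, 0]},
    {"grip": 0, "xyz": [-193, -270, -90], "angular": [0, 0, 0]},
    {"grip": 0, "xyz": [-193, -270, -90], "angular": [0, 0, 0]},
    {"grip": 0, "xyz": [-193, -270, -90], "angular": [0, 0, 0]},
  ],
)

```text
time_s: 6.05
tcp_pos: [0.4475, 0.2539, 0.2451]
ee_rot: [[0.866, -0.501, -0.006], [-0.501, -0.866, -0.001], [-0.004, 0.004, -1.0]]
wrist_force: [0.2, -0.9, -0.9]
gripper_width: 0.005
gripper_force: 0.0
```

move_arm(
  series=[
    {"grip": 0, "xyz": [0, 0, 0], "angular": [0, 0, 0]},
    {"grip": 0, "xyz": [0, 0, 0], "angular": [0, 0, 0]},
    {"grip": 0, "xyz": [0, 0, 0], "angular": [0, 0, 0]},
  ],
)

```text
time_s: 6.35
tcp_pos: [0.4484, 0.2496, 0.247]
ee_rot: [[0.863, -0.506, -0.004], [-0.506, -0.863, 0.0], [-0.003, 0.002, -1.0]]
wrist_force: [0.5, 1.1, 0.5]
gripper_width: 0.008
gripper_force: 0.0
```

```bash
python3 - <<'E'
from h import *
import pickle
st();s=r.sense()
a=cap("top");b=cap("side"); pickle.dump((a,b),open("c1.pkl","wb"))
p=np.array(s["tcp_pos"]); R=np.array(s["ee_rot"]); out=[]
for c in(a,b):
    q=[proj(c,p+R[:,2]*k)[0] for k in(0,.025)];print(q)
    u0,v0=int(q[0][0])-50,max(int(q[0][1])-70,0); print(u0,v0)
    m=cv2.resize(np.clip(c["img"][v0:v0+120,u0:u0+100,::-1]*2.,0,255).astype(np.uint8),(400,480),interpolation=cv2.INTER_CUBIC)
    for x in q: cv2.circle(m,(int((x[0]-u0)*4),int((x[1]-v0)*4)),3,(0,0,255),-1)
    out.append(m)
cv2.imwrite("pics/m5.png",np.hstack(out))
E
```

```text
t 6.35 tcp [0.4484 0.2496 0.247 ] yaw -30.38 tilt [-0.0038  0.0002] F [0.49 1.1  0.47] M [ 0.06 -0.08  0.01] grip 0.008147996919424687 0.0 q [ 47.1   9.9 -11.7  -0.2 -68.6  12.6]
[array([125.23315158, 289.83665354]), array([130.31044786, 290.61315936])]
75 219
[array([287.45587347, 315.57155335]), array([288.45003679, 332.95438699])]
237 245
```

View pics/m5.png

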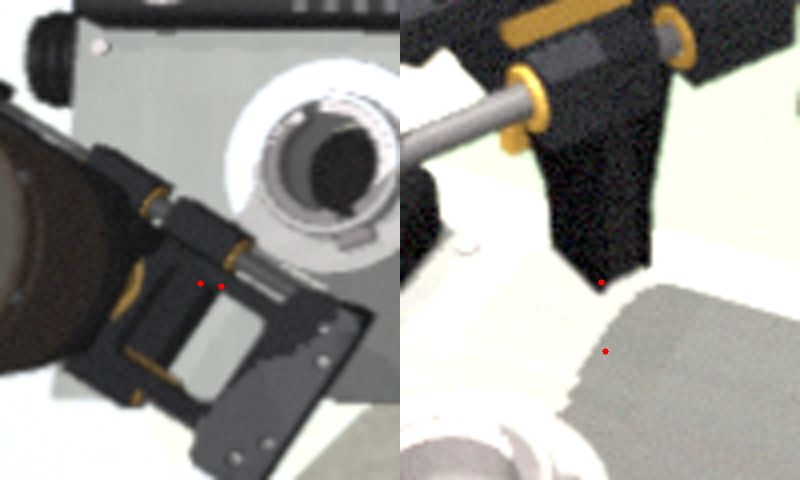

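The tip triangulates to about the reported TCP point, not 25 mm ahead of it; its side pixel (288,317) against a projected TCP of (287,316). The fingers therefore closed above the bar. I'll go back and grip about 20 mm lower, checking the forces.

```bash
python3 - <<'E'
from h import *
go([.4798,-.079,.247],-30.3);go([.4798,-.079,.13],-30.3)
E
```

```text
go [0.4798, -0.079, 0.247] [ 1.932e+02  2.678e+02 -1.000e-01] [ 0.001   0.0032 -0.0015]
go [0.4798, -0.079, 0.13] [193.6 267.6 116.9] [ 0.001   0.0032 -0.0015]
```

move_arm(
  series=[
    {"grip": 1, "xyz": [193, 268, 0], "angular": [0, 0.003, 0]},
    {"grip": 1, "xyz": [193, 268, 0], "angular": [0, 0.003, 0]},
    {"grip": 1, "xyz": [193, 268, 0], "angular": [0, 0.003, 0]},
    {"grip": 1, "xyz": [193, 268, 0], "angular": [0, 0.003, 0]},
    {"grip": 1, "xyz": [193, 268, 0], "angular": [0, 0.003, 0]},
    {"grip": 1, "xyz": [193, 268, 0], "angular": [0, 0.003, 0]},
    {"grip": 1, "xyz": [193, 268, 0], "angular": [0, 0.003, 0]},
    {"grip": 1, "xyz": [193, 268, 40], "angular": [0, 0.003, 0]},
    {"grip": 1, "xyz": [193, 268, 80], "angular": [0, 0.003, 0]},
    {"grip": 1, "xyz": [193, 268, 110], "angular": [0, 0.003, 0]},
  ],
)

```text
time_s: 7.45
tcp_pos: [0.4782, -0.0792, 0.1352]
ee_rot: [[0.862, -0.507, -0.002], [-0.507, -0.862, -0.0], [-0.001, 0.001, -1.0]]
wrist_force: [0.5, -0.4, -0.6]
gripper_width: 0.83
gripper_force: 0.0
```

move_arm(
  series=[
    {"grip": 1, "xyz": [0, 0, 0], "angular": [0, 0, 0]},
    {"grip": 1, "xyz": [0, 0, 0], "angular": [0, 0, 0]},
    {"grip": 1, "xyz": [0, 0, 0], "angular": [0, 0, 0]},
    {"grip": 1, "xyz": [0, 0, 0], "angular": [0, 0, 0]},
  ],
)

```text
time_s: 7.85
tcp_pos: [0.4808, -0.0778, 0.1389]
ee_rot: [[0.864, -0.504, 0.003], [-0.504, -0.864, -0.0], [0.003, -0.001, -1.0]]
wrist_force: [-1.4, 0.1, 0.3]
gripper_width: 0.995
gripper_force: 0.0
```

```bash
python3 - <<'E'
from h import *
st();go([.4798,-.079,.078],-30.3)
E
```

```text
t 7.85 tcp [ 0.4808 -0.0778  0.1389] yaw -30.28 tilt [ 0.0034 -0.0004] F [-1.37  0.09  0.34] M [-0.01  0.04 -0.01] grip 0.9954846949066861 0.0 q [ 10.   12.8 -24.9   0.1 -52.1  49.7]
go [0.4798, -0.079, 0.078] [-0.5  1.6 60.9] [-0.0014 -0.0032  0.0003]
```

move_arm(
  series=[
    {"grip": 1, "xyz": [-0.5, 1.5, 30], "angular": [0, -0.003, 0]},
    {"grip": 1, "xyz": [-0.5, 1.5, 45], "angular": [0, -0.003, 0]},
    {"grip": 1, "xyz": [-0.5, 1.5, 50], "angular": [0, -0.003, 0]},
    {"grip": 1, "xyz": [-0.5, 1.5, 55], "angular": [0, -0.003, 0]},
    {"grip": 1, "xyz": [-0.5, 1.5, 58], "angular": [0, -0.003, 0]},
    {"grip": 1, "xyz": [-0.5, 1.5, 60], "angular": [0, -0.003, 0]},
    {"grip": 1, "xyz": [-0.5, 1.5, 60], "angular": [0, -0.003, 0]},
    {"grip": 1, "xyz": [-0.5, 1.5, 60], "angular": [0, -0.003, 0]},
  ],
)

```text
time_s: 8.65
tcp_pos: [0.4786, -0.0791, 0.0773]
ee_rot: [[0.864, -0.504, -0.002], [-0.504, -0.864, 0.001], [-0.002, 0.001, -1.0]]
wrist_force: [0.2, 0.5, -0.8]
gripper_width: 1.002
gripper_force: 0.0
```

move_arm(
  series=[
    {"grip": 0, "xyz": [0, 0, 0], "angular": [0, 0, 0]},
    {"grip": 0, "xyz": [0, 0, 0], "angular": [0, 0, 0]},
    {"grip": 0, "xyz": [0, 0, 0], "angular": [0, 0, 0]},
    {"grip": 0, "xyz": [0, 0, 0], "angular": [0, 0, 0]},
    {"grip": 0, "xyz": [0, 0, 0], "angular": [0, 0, 0]},
    {"grip": 0, "xyz": [0, 0, 0], "angular": [0, 0, 0]},
    {"grip": 0, "xyz": [0, 0, 0], "angular": [0, 0, 0]},
    {"grip": 0, "xyz": [0, 0, 0], "angular": [0, 0, 0]},
    {"grip": 0, "xyz": [0, 0, 0], "angular": [0, 0, 0]},
    {"grip": 0, "xyz": [0, 0, 0], "angular": [0, 0, 0]},
  ],
)

```text
time_s: 9.65
tcp_pos: [0.4785, -0.079, 0.077]
ee_rot: [[0.863, -0.504, -0.003], [-0.504, -0.863, 0.001], [-0.003, 0.001, -1.0]]
wrist_force: [-0.2, 0.1, -0.1]
gripper_width: 0.171
gripper_force: 0.3
```

```bash
python3 - <<'E'
from h import *
st()
E
```

```text
t 9.65 tcp [ 0.4785 -0.079   0.077 ] yaw -30.29 tilt [-0.0027  0.0008] F [-0.19  0.08 -0.09] M [ 0.17 -0.12 -0.02] grip 0.1713167745947539 0.30210415832698345 q [  9.8  17.5 -29.2  -0.1 -43.4  50. ]
```

move_arm(
  series=[
    {"grip": 0, "xyz": [0, 0, 0], "angular": [0, 0, 0]},
    {"grip": 0, "xyz": [0, 0, 0], "angular": [0, 0, 0]},
    {"grip": 0, "xyz": [0, 0, 0], "angular": [0, 0, 0]},
    {"grip": 0, "xyz": [0, 0, 0], "angular": [0, 0, 0]},
  ],
)

```text
time_s: 10.05
tcp_pos: [0.4783, -0.079, 0.0769]
ee_rot: [[0.863, -0.505, -0.003], [-0.505, -0.863, 0.001], [-0.003, 0.001, -1.0]]
wrist_force: [1.7, 1.1, -0.8]
gripper_width: 0.156
gripper_force: 29.9
```

```bash
python3 - <<'E'
from h import *
st();go([.4798,-.079,.26],-30.3);go([.515,.236,.26],22.5)
E
```

```text
t 10.05 tcp [ 0.4783 -0.079   0.0769] yaw -30.3 tilt [-0.0031  0.0008] F [ 1.7   1.14 -0.8 ] M [ 0.24 -0.17  0.  ] grip 0.15569306382699358 29.864795207977295 q [  9.8  17.5 -29.3  -0.1 -43.4  50. ]
go [0.4798, -0.079, 0.26] [   0.7   -0.6 -183.1] [0.0009 0.0031 0.    ]
go [0.515, 0.236, 0.26] [-127.8 -290.4 -183. ] [-6.000e-04  3.300e-03 -9.215e-01]
```

move_arm(
  series=[
    {"grip": 0, "xyz": [0, 0, -40], "angular": [0, 0, 0]},
    {"grip": 0, "xyz": [0, 0, -85], "angular": [0, 0, 0]},
    {"grip": 0, "xyz": [0, 0, -130], "angular": [0, 0, 0]},
    {"grip": 0, "xyz": [0, 0, -170], "angular": [0, 0, 0]},
    {"grip": 0, "xyz": [0, 0, -183], "angular": [0, 0, 0]},
    {"grip": 0, "xyz": [-15, -35, -183], "angular": [0, 0.003, -0.1]},
    {"grip": 0, "xyz": [-30, -70, -183], "angular": [0, 0.003, -0.2]},
    {"grip": 0, "xyz": [-45, -105, -183], "angular": [0, 0.003, -0.3]},
    {"grip": 0, "xyz": [-60, -140, -183], "angular": [0, 0.003, -0.4]},
    {"grip": 0, "xyz": [-75, -175, -183], "angular": [0, 0.003, -0.5]},
  ],
)

```text
time_s: 11.05
tcp_pos: [0.5015, 0.1108, 0.2591]
ee_rot: [[1.0, -0.025, -0.003], [-0.025, -1.0, -0.001], [-0.003, 0.001, -1.0]]
wrist_force: [0.8, -0.6, -1.5]
gripper_width: 0.157
gripper_force: 30.0
```

```bash
python3 - <<'E'
from h import *
st();go([.515,.236,.26],22.5)
E
```

```text
t 11.05 tcp [0.5015 0.1108 0.2591] yaw -1.43 tilt [-0.0027 -0.0008] F [ 0.75 -0.63 -1.47] M [-0.07 -0.09 -0.03] grip 0.1570433450700113 29.997364282608032 q [ 30.6   9.4 -10.5  -0.  -70.2  58. ]
go [0.515, 0.236, 0.26] [  10.4 -125.5   -1. ] [ 3.000e-04  2.800e-03 -4.177e-01]
```

move_arm(
  series=[
    {"grip": 0, "xyz": [3, -35, 0], "angular": [0, 0, -0.1]},
    {"grip": 0, "xyz": [6, -70, 0], "angular": [0, 0.002, -0.2]},
    {"grip": 0, "xyz": [8, -100, 0], "angular": [0, 0.002, -0.3]},
    {"grip": 0, "xyz": [10, -120, 0], "angular": [0, 0.002, -0.4]},
    {"grip": 0, "xyz": [10, -123, 0], "angular": [0, 0.002, -0.42]},
    {"grip": 0, "xyz": [10, -123, 0], "angular": [0, 0.002, -0.42]},
    {"grip": 0, "xyz": [10, -123, 0], "angular": [0, 0.002, -0.42]},
    {"grip": 0, "xyz": [10, -123, 0], "angular": [0, 0.002, -0.42]},
    {"grip": 0, "xyz": [10, -123, 0], "angular": [0, 0.002, -0.42]},
  ],
)

```text
time_s: 11.95
tcp_pos: [0.5159, 0.2315, 0.2602]
ee_rot: [[0.925, 0.38, 0.002], [0.38, -0.925, 0.0], [0.002, 0.0, -1.0]]
wrist_force: [-0.7, -0.2, -3.6]
gripper_width: 0.156
gripper_force: 30.0
```

```bash
python3 - <<'E'
from h import *
import pickle
st();go([.515,.236,.20],22.5)
a=cap("top");b=cap("side"); pickle.dump((a,b),open("c2.pkl","wb"))
p=np.array(r.sense()["tcp_pos"]);out=[]
for c in(a,b):
    q=[proj(c,[.515,.236,.128])[0]]+[proj(c,p-[0,0,k])[0] for k in(.077,.007)]
    print(np.round(q,1))
    u0,v0=int(q[2][0])-50,int(q[2][1])-50; print(u0,v0)
    m=cv2.resize(np.clip(c["img"][v0:v0+120,u0:u0+100,::-1]*2.,0,255).astype(np.uint8),(400,480),interpolation=cv2.INTER_CUBIC)
    for x in q: cv2.circle(m,(int((x[0]-u0)*4),int((x[1]-v0)*4)),2,(0,0,255),-1)
    out.append(m)
cv2.imwrite("pics/m6.png",np.hstack(out))
E
```

```text
t 11.95 tcp [0.5159 0.2315 0.2602] yaw 22.33 tilt [0.0016 0.0004] F [-0.66 -0.23 -3.55] M [-0.08 -0.03  0.03] grip 0.15602551125624062 29.998095631599426 q [ 40.6  14.5  -3.8   0.  -71.6  71.7]
go [0.515, 0.236, 0.2] [ 0.8 -4.5 60.2] [ 0.0003 -0.0016 -0.0029]
[[156.7 258.5]
 [150.3 254.7]
 [137.8 249.8]]
87 199
[[248.5 365.1]
 [245.6 330.7]
 [240.  284.9]]
190 234
```

View pics/m6.png

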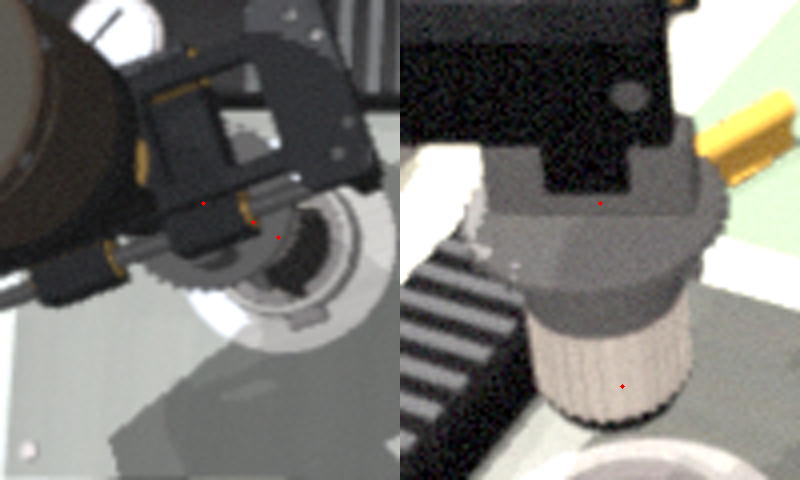

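The cartridge hangs upright in the grip: side crop body centre is about x=611 against 616 expected, so roughly 1.5 mm off along tool x. I'll rectify both seat views at rim height to fix the seat centre, and measure the held body's edges.

```bash
python3 - <<'E'
from h import *
import pickle
a,b=pickle.load(open("c0.pkl","rb")); out=[]
c0=np.array([.5155,.2365])
g=np.arange(-50,50,.25)/1000
X,Y=np.meshgrid(g,g[::-1]) # image right=+x, up=+y
for c in(a,b):
    P=np.stack([X+c0[0],Y+c0[1],0*X+.128],-1).reshape(-1,3)
    q=proj(c,P).astype(np.float32).reshape(X.shape+(2,))
    m=cv2.remap(c["img"][:,:,::-1].copy(),q[...,0],q[...,1],cv2.INTER_LINEAR)
    m=np.clip(m*1.4,0,255).astype(np.uint8)
    for rr,col in((31,(0,0,255)),(35,(0,255,0))): cv2.circle(m,(200,200),rr*4,col,1)
    cv2.drawMarker(m,(200,200),(255,0,0),cv2.MARKER_CROSS,10)
    out.append(m)
cv2.imwrite("pics/m7.png",np.hstack(out))
# held cartridge: pleat body edges in side picture
_,b=pickle.load(open("c2.pkl","rb")); i=b["img"].astype(int)
for v in(318,322,326,330):
    row=cv2.GaussianBlur(b["img"],(3,3),0)[v,215:275].astype(int); print(v,(row[:,0]-row[:,2]).tolist(),row[:,1].tolist()) if v==326 else 0
E
```

```text
326 [-1, -3, -2, 1, 2, 2, 1, 3, 9, 11, 12, 12, 13, 12, 12, 12, 12, 12, 13, 13, 13, 12, 13, 14, 13, 12, 13, 13, 13, 13, 12, 13, 12, 12, 11, 12, 12, 12, 11, 11, 11, 12, 12, 12, 12, 12, 9, 7, 5, 4, 4, 4, 3, 4, 4, 4, 3, 4, 4, 3] [12, 8, 8, 10, 10, 9, 8, 20, 53, 84, 95, 94, 92, 91, 93, 93, 92, 93, 95, 95, 94, 96, 97, 96, 95, 95, 97, 99, 99, 98, 97, 97, 97, 97, 96, 93, 91, 91, 91, 90, 91, 90, 90, 88, 86, 86, 82, 77, 75, 76, 76, 77, 76, 76, 76, 76, 77, 76, 76, 77]
```

View pics/m7.png

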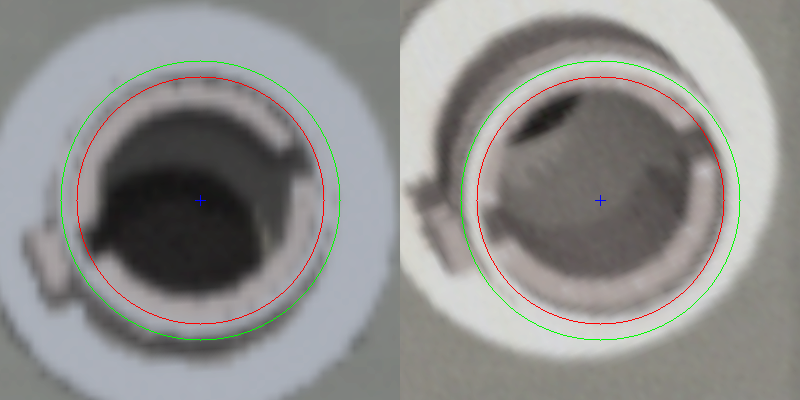

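The top patch gives slots at (293,160) and (102,238), so the slot angle is about 22°. The drawn 31 and 35 mm circles lie on the rim in both views, putting the seat centre at about (0.5155, 0.2362). Now I'll measure the held cartridge in the same cameras.

```bash
python3 - <<'E'
from h import *
import pickle
from scipy.optimize import least_squares
a,b=pickle.load(open("c2.pkl","rb")); st()
p=np.array(r.sense()["tcp_pos"]); oz=p[2]-.077
# side: expected body silhouette with axis at tcp
th=np.linspace(0,2*np.pi,90)
P=np.array([[p[0]+.023*np.cos(t),p[1]+.023*np.sin(t),oz+h] for h in(.01,.062) for t in th])
h=cv2.convexHull(proj(b,P).astype(np.float32)); M=np.zeros((480*8,640*8),np.uint8)
cv2.fillPoly(M,[(h*8).astype(int)],1)
for v in(318,322,326):
    x=np.where(M[v*8+4])[0]/8
    g=cv2.GaussianBlur(b["img"],(3,3),0)[v].astype(int); d=g[:,0]-g[:,2]
    y=np.where(d[212:275]>=8)[0]+212
    print(v,"expected",x[0],x[-1],"seen",y[0],y[-1])
# top: cap arc
i=cv2.GaussianBlur(a["img"],(3,3),0)[:,:,1].astype(int)
for u in range(122,162,3): print(u,i[255:285,u].tolist())
E
```

```text
t 12.05 tcp [0.5159 0.2318 0.2602] yaw 22.35 tilt [0.0017 0.0004] F [-0.29  0.59 -2.85] M [-0.08 -0.04 -0.02] grip 0.1599599046393283 29.998101890087128 q [ 40.6  14.5  -3.8   0.  -71.6  71.7]
318 expected 223.75 264.0 seen 222 262
322 expected 224.25 264.375 seen 223 262
326 expected 224.875 263.75 seen 223 261
122 [14, 14, 19, 30, 37, 40, 41, 37, 38, 51, 73, 86, 92, 94, 95, 95, 96, 96, 96, 96, 96, 95, 96, 97, 98, 98, 98, 98, 98, 98]
125 [14, 17, 24, 34, 40, 41, 37, 37, 41, 46, 48, 53, 67, 82, 90, 94, 96, 96, 96, 96, 96, 97, 97, 98, 98, 99, 99, 99, 99, 99]
128 [21, 24, 29, 34, 36, 35, 36, 41, 46, 47, 47, 48, 49, 56, 72, 88, 95, 97, 96, 96, 97, 97, 97, 98, 98, 99, 99, 99, 99, 99]
131 [23, 22, 22, 21, 22, 23, 23, 28, 38, 45, 47, 48, 47, 48, 51, 63, 82, 94, 96, 97, 97, 97, 97, 98, 99, 99, 99, 99, 99, 99]
134 [22, 22, 23, 23, 22, 20, 19, 18, 25, 38, 45, 47, 47, 47, 48, 58, 81, 104, 114, 111, 105, 101, 99, 99, 99, 100, 100, 100, 100, 100]
137 [21, 22, 23, 23, 20, 17, 17, 23, 33, 37, 37, 41, 46, 47, 48, 57, 82, 111, 128, 132, 132, 129, 123, 113, 104, 99, 98, 98, 98, 98]
140 [22, 22, 22, 2
[... 320 characters left out ...]
 60, 72, 84, 93, 100, 110, 123, 131, 133, 132, 127, 118, 108, 98, 85]
149 [25, 18, 18, 28, 41, 47, 48, 48, 48, 48, 48, 46, 43, 42, 50, 62, 69, 72, 76, 84, 87, 89, 98, 107, 110, 105, 101, 100, 101, 98]
152 [40, 37, 38, 44, 48, 48, 48, 48, 47, 44, 39, 35, 36, 39, 42, 45, 52, 61, 65, 69, 79, 82, 79, 85, 91, 93, 95, 96, 96, 95]
155 [48, 48, 48, 48, 47, 46, 44, 42, 40, 34, 26, 20, 18, 19, 23, 32, 49, 62, 67, 70, 77, 80, 77, 78, 86, 89, 91, 91, 91, 91]
158 [43, 42, 41, 41, 41, 40, 37, 33, 27, 21, 19, 20, 20, 19, 19, 21, 31, 47, 58, 67, 78, 80, 70, 68, 77, 84, 87, 90, 91, 90]
161 [37, 33, 29, 28, 25, 21, 20, 18, 18, 18, 20, 20, 19, 19, 19, 20, 21, 29, 50, 73, 81, 75, 68, 65, 63, 64, 72, 84, 90, 90]
```

```bash
python3 - <<'E'
from h import *
import pickle
from scipy.optimize import least_squares
a,b=pickle.load(open("c2.pkl","rb"))
p=np.array(r.sense()["tcp_pos"]); z=p[2]-.077+.070
A=[(122,264.9),(125,267.2),(128,268.9),(131,270.3),(134,270.5),(137,270.5),(140,270.5),(143,270.5)]
P=np.array([plane(a,q,z)[:2] for q in A])
s=least_squares(lambda c:np.hypot(*(P-c).T)-.036,p[:2]); print(s.x,(s.fun*1e3).round(2),p[:2])
d=s.x-p[:2]; q=np.radians(22.35); print("tool x,y mm",1e3*(d@[np.cos(q),np.sin(q)]),1e3*(d@[np.sin(q),-np.cos(q)]))
# weaker along the arc: add side measure
lx=2.2; 
for v,c in((322,242.4),):
    o,dd=ray(b,(c,v)); o2=p[:2]; n=np.array([dd[1],-dd[0]]);n/=np.hypot(*n); print("side axis offset",1e3*n@(o[:2]-p[:2]),n)
E
```

```text
[0.51619616 0.23125426] [ 0.21 -0.05 -0.06  0.4  -0.29 -0.63 -0.27  0.76] [0.51592944 0.23175149]
tool x,y mm 0.05759913968327132 0.5612935563423626
side axis offset -2.4931934465746064 [-0.80902816 -0.58776988]
```

```bash
python3 - <<'E'
from h import *
go([.5147,.2352,.214],22)
E
```

```text
go [0.5147, 0.2352, 0.214] [ 0.1 -3.7 46.2] [ 0.0003 -0.0017  0.0062]
```

move_arm(
  series=[
    {"grip": 0, "xyz": [0, -3.7, 15], "angular": [0, 0, 0.006]},
    {"grip": 0, "xyz": [0, -3.7, 30], "angular": [0, 0, 0.006]},
    {"grip": 0, "xyz": [0, -3.7, 40], "angular": [0, 0, 0.006]},
    {"grip": 0, "xyz": [0, -3.7, 46], "angular": [0, 0, 0.006]},
    {"grip": 0, "xyz": [0, -3.7, 46], "angular": [0, 0, 0.006]},
    {"grip": 0, "xyz": [0, -3.7, 46], "angular": [0, 0, 0.006]},
    {"grip": 0, "xyz": [0, -3.7, 46], "angular": [0, 0, 0.006]},
  ],
)

```text
time_s: 12.75
tcp_pos: [0.5151, 0.2361, 0.2148]
ee_rot: [[0.927, 0.376, 0.003], [0.376, -0.927, 0.001], [0.003, 0.0, -1.0]]
wrist_force: [0.7, -0.2, -2.7]
gripper_width: 0.156
gripper_force: 30.0
```

```bash
python3 - <<'E'
from h import *
st()
a=cap("top");b=cap("side"); p=np.array(r.sense()["tcp_pos"]); oz=p[2]-.077
th=np.linspace(0,2*np.pi,90)
P=np.array([[p[0]+.023*np.cos(t),p[1]+.023*np.sin(t),oz+h] for h in(.01,.062) for t in th])
h=cv2.convexHull(proj(b,P).astype(np.float32)); M=np.zeros((480*8,640*8),np.uint8); cv2.fillPoly(M,[(h*8).astype(int)],1)
v1=int(proj(b,p-[0,0,.077-.02])[0][1]); 
for v in range(v1-10,v1+8,4):
    x=np.where(M[v*8])[0]/8
    g=cv2.GaussianBlur(b["img"],(3,3),0)[v].astype(int); d=g[:,0]-g[:,2]
    y=np.where(d[210:290]>=8)[0]+210
    print(v,"expected",x[0],x[-1],x.mean() if 0 else (x[0]+x[-1])/2,"seen",y[0],y[-1],(y[0]+y[-1])/2)
f=lambda c,u,v,w:cv2.resize(np.clip(c["img"][v:v+w,u:u+w,::-1]*1.8,0,255).astype(np.uint8),(400,400),interpolation=cv2.INTER_CUBIC)
cv2.imwrite("pics/m8.png",np.hstack([f(a,110,210,90),f(b,200,310,100)]))
E
```

```text
t 12.75 tcp [0.5151 0.2361 0.2148] yaw 22.08 tilt [0.003  0.0011] F [ 0.65 -0.17 -2.74] M [-0.05  0.01  0.01] grip 0.15586368333962125 29.998017847537994 q [ 41.   16.2  -8.1   0.1 -65.5  71. ]Traceback (most recent call last):
  File "<stdin>", line 12, in <module>
IndexError: index 0 is out of bounds for axis 0 with size 0
```

move_arm(
  series=[
    {"grip": 0, "xyz": [-0.7, 0.7, 4], "angular": [0, -0.002, 0]},
    {"grip": 0, "xyz": [-0.7, 0.7, 8], "angular": [0, -0.002, 0]},
    {"grip": 0, "xyz": [-0.7, 0.7, 11], "angular": [0, -0.002, 0]},
    {"grip": 0, "xyz": [-0.7, 0.7, 14], "angular": [0, -0.002, 0]},
    {"grip": 0, "xyz": [-0.7, 0.7, 17], "angular": [0, -0.002, 0]},
  ],
)

```text
time_s: 13.35
tcp_pos: [0.5142, 0.2349, 0.1966]
ee_rot: [[0.927, 0.376, -0.0], [0.376, -0.927, -0.001], [-0.001, 0.0, -1.0]]
wrist_force: [-0.4, -0.8, -2.7]
gripper_width: 0.155
gripper_force: 30.0
```

move_arm(
  series=[
    {"grip": 0, "xyz": [0, 0, 1], "angular": [0, 0, 0]},
    {"grip": 0, "xyz": [0, 0, 2], "angular": [0, 0, 0]},
    {"grip": 0, "xyz": [0, 0, 3], "angular": [0, 0, 0]},
    {"grip": 0, "xyz": [0, 0, 4], "angular": [0, 0, 0]},
  ],
)

```text
time_s: 13.75
tcp_pos: [0.5144, 0.2352, 0.1932]
ee_rot: [[0.927, 0.376, 0.0], [0.376, -0.927, 0.0], [0.0, -0.0, -1.0]]
wrist_force: [-0.4, 0.7, -1.1]
gripper_width: 0.155
gripper_force: 30.0
```

```bash
python3 - <<'E'
from h import *
st()
E
```

```text
t 13.75 tcp [0.5144 0.2352 0.1932] yaw 22.08 tilt [0.0004 0.0002] F [-0.36  0.68 -1.08] M [ 0.24  0.07 -0.01] grip 0.15546216354121678 30.000280737876892 q [ 41.   17.2  -9.9   0.  -62.8  71.1]
```

move_arm(
  series=[
    {"grip": 0, "xyz": [0, -0.7, 0], "angular": [0, 0, 0]},
    {"grip": 0, "xyz": [0, -0.7, 1], "angular": [0, 0, 0]},
    {"grip": 0, "xyz": [0, -0.7, 2], "angular": [0, 0, 0]},
    {"grip": 0, "xyz": [0, -0.7, 2], "angular": [0, 0, 0]},
  ],
)

```text
time_s: 14.15
tcp_pos: [0.5139, 0.2356, 0.1908]
ee_rot: [[0.927, 0.376, -0.0], [0.376, -0.927, -0.0], [-0.0, 0.0, -1.0]]
wrist_force: [0.2, 0.7, -3.8]
gripper_width: 0.155
gripper_force: 30.0
```

```bash
python3 - <<'E'
from h import *
st()
E
```

```text
t 14.15 tcp [0.5139 0.2356 0.1908] yaw 22.07 tilt [-0.0003 -0.0003] F [ 0.21  0.7  -3.81] M [ 0.15 -0.06 -0.04] grip 0.1554470501195261 29.999148845672607 q [ 41.   17.3 -10.1   0.  -62.6  71. ]
```

move_arm(
  series=[
    {"grip": 0, "xyz": [0.2, -0.6, 0], "angular": [0, 0, 0]},
    {"grip": 0, "xyz": [0.2, -0.6, 2], "angular": [0, 0, 0]},
    {"grip": 0, "xyz": [0.2, -0.6, 4], "angular": [0, 0, 0]},
    {"grip": 0, "xyz": [0.2, -0.6, 6], "angular": [0, 0, 0]},
    {"grip": 0, "xyz": [0.2, -0.6, 6], "angular": [0, 0, 0]},
  ],
)

```text
time_s: 14.65
tcp_pos: [0.5137, 0.236, 0.1844]
ee_rot: [[0.927, 0.376, -0.001], [0.376, -0.927, -0.001], [-0.001, 0.001, -1.0]]
wrist_force: [0.8, -0.3, -2.9]
gripper_width: 0.156
gripper_force: 30.0
```

```bash
python3 - <<'E'
from h import *
st()
E
```

```text
t 14.65 tcp [0.5137 0.236  0.1844] yaw 22.07 tilt [-0.0011 -0.0011] F [ 0.76 -0.29 -2.92] M [-0.07  0.01 -0.01] grip 0.15569024155952596 29.99805897474289 q [ 41.1  17.6 -10.6   0.  -61.8  71. ]
```

Free of contact and already inside the hole. I'll continue down toward the ledge.

move_arm(
  series=[
    {"grip": 0, "xyz": [0, 0, 4], "angular": [0, 0, 0]},
    {"grip": 0, "xyz": [0, 0, 8], "angular": [0, 0, 0]},
    {"grip": 0, "xyz": [0, 0, 12], "angular": [0, 0, 0]},
    {"grip": 0, "xyz": [0, 0, 16], "angular": [0, 0, 0]},
    {"grip": 0, "xyz": [0, 0, 20], "angular": [0, 0, 0]},
    {"grip": 0, "xyz": [0, 0, 23], "angular": [0, 0, 0]},
    {"grip": 0, "xyz": [0, 0, 23], "angular": [0, 0, 0]},
    {"grip": 0, "xyz": [0, 0, 23], "angular": [0, 0, 0]},
  ],
)

```text
time_s: 15.45
tcp_pos: [0.514, 0.2362, 0.162]
ee_rot: [[0.927, 0.376, -0.0], [0.376, -0.927, -0.001], [-0.0, 0.0, -1.0]]
wrist_force: [-0.6, -0.1, -1.9]
gripper_width: 0.158
gripper_force: 30.0
```

```bash
python3 - <<'E'
from h import *
st()
E
```

```text
t 15.45 tcp [0.514  0.2362 0.162 ] yaw 22.07 tilt [-0.0002 -0.0006] F [-0.58 -0.12 -1.9 ] M [-0.03 -0.04  0.02] grip 0.1576777861806505 29.998084008693695 q [ 41.1  18.8 -12.4   0.  -58.8  71. ]
```

move_arm(
  series=[
    {"grip": 0, "xyz": [0, 0, 2], "angular": [0, 0, 0]},
    {"grip": 0, "xyz": [0, 0, 4], "angular": [0, 0, 0]},
    {"grip": 0, "xyz": [0, 0, 6], "angular": [0, 0, 0]},
    {"grip": 0, "xyz": [0, 0, 7], "angular": [0, 0, 0]},
    {"grip": 0, "xyz": [0, 0, 7], "angular": [0, 0, 0]},
  ],
)

```text
time_s: 15.95
tcp_pos: [0.5138, 0.2361, 0.1547]
ee_rot: [[0.927, 0.376, -0.001], [0.376, -0.927, -0.001], [-0.001, 0.0, -1.0]]
wrist_force: [-0.1, -0.2, -2.6]
gripper_width: 0.156
gripper_force: 30.0
```

```bash
python3 - <<'E'
from h import *
st()
E
```

```text
t 15.95 tcp [0.5138 0.2361 0.1547] yaw 22.07 tilt [-0.0006 -0.0007] F [-0.09 -0.19 -2.6 ] M [-0.05 -0.04  0.01] grip 0.1561569112303675 29.998172521591187 q [ 41.1  19.2 -13.    0.  -57.9  71. ]
```

move_arm(
  series=[
    {"grip": 0, "xyz": [0, 0, 1], "angular": [0, 0, 0]},
    {"grip": 0, "xyz": [0, 0, 2], "angular": [0, 0, 0]},
    {"grip": 0, "xyz": [0, 0, 3], "angular": [0, 0, 0]},
    {"grip": 0, "xyz": [0, 0, 3], "angular": [0, 0, 0]},
  ],
)

```text
time_s: 16.35
tcp_pos: [0.5143, 0.2364, 0.1526]
ee_rot: [[0.927, 0.376, 0.001], [0.376, -0.927, 0.0], [0.001, 0.0, -1.0]]
wrist_force: [-0.7, -0.7, 1.4]
gripper_width: 0.157
gripper_force: 30.0
```

```bash
python3 - <<'E'
from h import *
st()
E
```

```text
t 16.35 tcp [0.5143 0.2364 0.1526] yaw 22.09 tilt [0.0009 0.0001] F [-0.7  -0.73  1.35] M [-0.07  0.21  0.02] grip 0.15707057409722666 29.99998301267624 q [ 41.1  19.3 -13.2   0.  -57.5  71. ]
```

move_arm(
  series=[
    {"grip": 0, "xyz": [0, 0, 1], "angular": [0, 0, 0]},
    {"grip": 0, "xyz": [0, 0, 2], "angular": [0, 0, 0]},
    {"grip": 0, "xyz": [0, 0, 3], "angular": [0, 0, 0]},
    {"grip": 0, "xyz": [0, 0, 3], "angular": [0, 0, 0]},
  ],
)

```text
time_s: 16.75
tcp_pos: [0.5143, 0.2363, 0.1492]
ee_rot: [[0.927, 0.376, 0.001], [0.376, -0.927, -0.0], [0.001, 0.0, -1.0]]
wrist_force: [-0.9, 0.1, 2.6]
gripper_width: 0.155
gripper_force: 30.0
```

```bash
python3 - <<'E'
from h import *
st()
E
```

```text
t 16.75 tcp [0.5143 0.2363 0.1492] yaw 22.08 tilt [ 0.0006 -0.0001] F [-0.85  0.06  2.56] M [-0.07  0.06 -0.02] grip 0.15530313487090455 30.00048816204071 q [ 41.1  19.5 -13.4   0.  -57.1  71. ]
```

move_arm(
  series=[
    {"grip": 0, "xyz": [0, 0, 1], "angular": [0, 0, 0]},
    {"grip": 0, "xyz": [0, 0, 2], "angular": [0, 0, 0]},
    {"grip": 0, "xyz": [0, 0, 3], "angular": [0, 0, 0]},
    {"grip": 0, "xyz": [0, 0, 4], "angular": [0, 0, 0]},
    {"grip": 0, "xyz": [0, 0, 5], "angular": [0, 0, 0]},
    {"grip": 0, "xyz": [0, 0, 6], "angular": [0, 0, 0]},
    {"grip": 0, "xyz": [0, 0, 6], "angular": [0, 0, 0]},
  ],
)

```text
time_s: 17.45
tcp_pos: [0.5143, 0.2364, 0.1434]
ee_rot: [[0.927, 0.376, 0.001], [0.376, -0.927, -0.0], [0.001, 0.0, -1.0]]
wrist_force: [-1.3, -0.3, 5.7]
gripper_width: 0.155
gripper_force: 30.0
```

```bash
python3 - <<'E'
from h import *
st()
E
```

```text
t 17.45 tcp [0.5143 0.2364 0.1434] yaw 22.09 tilt [ 0.0008 -0.    ] F [-1.29 -0.28  5.71] M [-0.04  0.22 -0.07] grip 0.15489519369963128 30.001570880413055 q [ 41.1  19.8 -13.8   0.  -56.3  71. ]
```

move_arm(
  series=[
    {"grip": 0, "xyz": [-0.3, 0, 0.5], "angular": [0, 0, 0]},
    {"grip": 0, "xyz": [-0.3, 0, 1], "angular": [0, 0, 0]},
    {"grip": 0, "xyz": [-0.3, 0, 1.5], "angular": [0, 0, 0]},
    {"grip": 0, "xyz": [-0.3, 0, 2], "angular": [0, 0, 0]},
    {"grip": 0, "xyz": [-0.3, 0, 2], "angular": [0, 0, 0]},
  ],
)

```text
time_s: 17.95
tcp_pos: [0.5143, 0.2364, 0.1418]
ee_rot: [[0.927, 0.376, 0.001], [0.376, -0.927, 0.0], [0.001, 0.0, -1.0]]
wrist_force: [-0.9, -0.4, 7.1]
gripper_width: 0.161
gripper_force: 30.0
```

```bash
python3 - <<'E'
from h import *
st()
E
```

```text
t 17.95 tcp [0.5143 0.2364 0.1418] yaw 22.09 tilt [0.0015 0.0003] F [-0.89 -0.35  7.1 ] M [-0.01  0.17  0.03] grip 0.1607602372851651 30.001832842826843 q [ 41.1  19.9 -14.    0.1 -56.   71. ]
```

move_arm(
  series=[
    {"grip": 0, "xyz": [0, 0, 0.6], "angular": [0, 0, 0]},
    {"grip": 0, "xyz": [0, 0, 0.6], "angular": [0, 0, 0.04]},
    {"grip": 0, "xyz": [0, 0, 0.6], "angular": [0, 0, 0.08]},
    {"grip": 0, "xyz": [0.1, -0.1, 0.6], "angular": [0, 0, 0.12]},
    {"grip": 0, "xyz": [0.1, -0.1, 0.6], "angular": [0, 0, 0.15]},
    {"grip": 0, "xyz": [0.1, -0.1, 0.6], "angular": [0, 0, 0.15]},
  ],
)

```text
time_s: 18.55
tcp_pos: [0.5144, 0.2364, 0.1414]
ee_rot: [[0.972, 0.233, 0.002], [0.233, -0.972, 0.0], [0.002, 0.0, -1.0]]
wrist_force: [-0.7, -0.2, 6.8]
gripper_width: 0.156
gripper_force: 30.0
```

```bash
python3 - <<'E'
from h import *
st()
E
```

```text
t 18.55 tcp [0.5144 0.2364 0.1414] yaw 13.48 tilt [0.0017 0.    ] F [-0.66 -0.17  6.76] M [-0.19  0.1   0.04] grip 0.1562372960500129 30.001586973667145 q [ 41.1  19.9 -14.    0.1 -55.9  62.3]
```

move_arm(
  series=[
    {"grip": 0, "xyz": [0, 0, 0.2], "angular": [0, 0, 0.05]},
    {"grip": 0, "xyz": [0, 0, 0.2], "angular": [0, 0, 0.1]},
    {"grip": 0, "xyz": [0, -0.1, 0.2], "angular": [0, 0, 0.15]},
    {"grip": 0, "xyz": [0.1, -0.1, 0.2], "angular": [0, 0, 0.2]},
    {"grip": 0, "xyz": [0.1, -0.1, 0.2], "angular": [0, 0, 0.25]},
    {"grip": 0, "xyz": [0.2, -0.1, 0.2], "angular": [0, 0, 0.3]},
    {"grip": 0, "xyz": [0.2, -0.2, 0.2], "angular": [0, 0, 0.35]},
    {"grip": 0, "xyz": [0.2, -0.2, 0.2], "angular": [0, 0, 0.35]},
  ],
)

```text
time_s: 19.35
tcp_pos: [0.5148, 0.2372, 0.1413]
ee_rot: [[0.993, -0.115, 0.002], [-0.115, -0.993, 0.001], [0.002, -0.001, -1.0]]
wrist_force: [0.7, 1.1, 7.8]
gripper_width: 0.16
gripper_force: 30.0
```

```bash
python3 - <<'E'
from h import *
st()
E
```

```text
t 19.35 tcp [0.5148 0.2372 0.1413] yaw -6.59 tilt [0.0023 0.0011] F [0.72 1.09 7.84] M [0.23 0.16 0.04] grip 0.15953647055088355 30.001873075962067 q [ 41.1  20.  -14.    0.  -55.9  42.3]
```

move_arm(
  series=[
    {"grip": 0, "xyz": [0, 0, 0], "angular": [0, 0, 0.02]},
    {"grip": 0, "xyz": [0, 0, 0], "angular": [0, 0, 0.04]},
    {"grip": 0, "xyz": [0, 0, 0], "angular": [0, 0, 0.05]},
    {"grip": 0, "xyz": [0, 0, 0], "angular": [0, 0, 0.05]},
  ],
)

```text
time_s: 19.75
tcp_pos: [0.5148, 0.2373, 0.1413]
ee_rot: [[0.987, -0.163, 0.002], [-0.163, -0.987, 0.001], [0.002, -0.002, -1.0]]
wrist_force: [0.2, 1.2, 6.0]
gripper_width: 0.156
gripper_force: 30.0
```

```bash
python3 - <<'E'
from h import *
st()
E
```

```text
t 19.75 tcp [0.5148 0.2373 0.1413] yaw -9.4 tilt [0.0025 0.0012] F [0.15 1.22 6.  ] M [0.28 0.19 0.03] grip 0.15560081808824244 30.009225010871887 q [ 41.1  20.  -14.    0.1 -55.9  39.4]
```

move_arm(
  series=[
    {"grip": 0, "xyz": [0, 0, 0], "angular": [0, 0, 0.015]},
    {"grip": 0, "xyz": [0, 0, 0], "angular": [0, 0, 0.03]},
    {"grip": 0, "xyz": [0, 0, 0], "angular": [0, 0, 0.03]},
  ],
)

```text
time_s: 20.05
tcp_pos: [0.515, 0.2376, 0.1413]
ee_rot: [[0.981, -0.192, 0.003], [-0.192, -0.981, 0.002], [0.003, -0.002, -1.0]]
wrist_force: [-0.1, 1.9, 7.5]
gripper_width: 0.158
gripper_force: 30.1
```

```bash
python3 - <<'E'
from h import *
st()
E
```

```text
t 20.05 tcp [0.515  0.2376 0.1413] yaw -11.08 tilt [0.0029 0.0017] F [-0.11  1.9   7.54] M [0.5  0.13 0.15] grip 0.1579730542153723 30.056288838386536 q [ 41.2  20.  -14.    0.  -55.9  37.7]
```

That's the stop: the torque rises at about 33°. I'll ease back slightly and let the spring lift it.

move_arm(
  series=[
    {"grip": 0, "xyz": [0, 0.5, 0], "angular": [0, 0, -0.03]},
    {"grip": 0, "xyz": [0, 0.5, 0], "angular": [0, 0, -0.03]},
    {"grip": 0, "xyz": [0, 0.5, -1], "angular": [0, 0, -0.03]},
    {"grip": 0, "xyz": [0, 0.5, -2], "angular": [0, 0, -0.03]},
    {"grip": 0, "xyz": [0, 0.5, -3], "angular": [0, 0, -0.03]},
    {"grip": 0, "xyz": [0, 0.5, -3.5], "angular": [0, 0, -0.03]},
    {"grip": 0, "xyz": [0, 0.5, -3.5], "angular": [0, 0, -0.03]},
  ],
)

```text
time_s: 20.75
tcp_pos: [0.5146, 0.237, 0.1445]
ee_rot: [[0.987, -0.164, 0.002], [-0.164, -0.987, 0.002], [0.002, -0.002, -1.0]]
wrist_force: [-1.2, 1.3, 5.6]
gripper_width: 0.158
gripper_force: 30.0
```

```bash
python3 - <<'E'
from h import *
st()
E
```

```text
t 20.75 tcp [0.5146 0.237  0.1445] yaw -9.42 tilt [0.0022 0.0019] F [-1.22  1.34  5.56] M [0.63 0.14 0.03] grip 0.15778396277578238 30.00643640756607 q [ 41.1  19.8 -13.8   0.  -56.3  39.5]
```

move_arm(
  series=[
    {"grip": 0, "xyz": [0, 0.3, -0.5], "angular": [0, 0, 0]},
    {"grip": 0, "xyz": [0, 0.3, -1], "angular": [0, 0, 0]},
    {"grip": 0, "xyz": [0, 0.3, -1.5], "angular": [0, 0, 0]},
    {"grip": 0, "xyz": [0, 0.3, -1.5], "angular": [0, 0, 0]},
  ],
)

```text
time_s: 21.15
tcp_pos: [0.5143, 0.2367, 0.1454]
ee_rot: [[0.987, -0.164, 0.001], [-0.164, -0.987, 0.002], [0.001, -0.002, -1.0]]
wrist_force: [-0.1, 4.9, 3.6]
gripper_width: 0.153
gripper_force: 30.0
```

```bash
python3 - <<'E'
from h import *
st()
E
```

```text
t 21.15 tcp [0.5143 0.2367 0.1454] yaw -9.42 tilt [0.0014 0.0016] F [-0.14  4.87  3.57] M [ 1.68 -0.19  0.05] grip 0.15349962274692108 30.03369927406311 q [ 41.1  19.7 -13.7  -0.  -56.5  39.5]
```

move_arm(
  series=[
    {"grip": 0, "xyz": [0, -0.6, 0], "angular": [0, 0, 0]},
    {"grip": 0, "xyz": [0, -1, 0], "angular": [0, 0, 0]},
    {"grip": 0, "xyz": [0, -1, 0], "angular": [0, 0, 0]},
  ],
)

```text
time_s: 21.45
tcp_pos: [0.5143, 0.2368, 0.1454]
ee_rot: [[0.986, -0.164, 0.001], [-0.164, -0.986, -0.0], [0.001, 0.0, -1.0]]
wrist_force: [1.4, 4.1, 4.2]
gripper_width: 0.157
gripper_force: 30.0
```

```bash
python3 - <<'E'
from h import *
st()
E
```

```text
t 21.45 tcp [0.5143 0.2368 0.1454] yaw -9.43 tilt [ 0.0006 -0.0002] F [1.37 4.06 4.18] M [ 1.29 -0.41  0.04] grip 0.15746448315035985 30.038487911224365 q [ 41.1  19.7 -13.7   0.  -56.6  39.4]
```

move_arm(
  series=[
    {"grip": 0, "xyz": [0, -0.5, 0], "angular": [0, 0, 0]},
    {"grip": 0, "xyz": [0, -1, 0], "angular": [0, 0, 0]},
    {"grip": 0, "xyz": [0, -1, 0], "angular": [0, 0, 0]},
  ],
)

```text
time_s: 21.75
tcp_pos: [0.5142, 0.2371, 0.1454]
ee_rot: [[0.986, -0.164, -0.0], [-0.164, -0.986, -0.001], [0.0, 0.001, -1.0]]
wrist_force: [1.5, 1.5, 5.4]
gripper_width: 0.156
gripper_force: 30.0
```

```bash
python3 - <<'E'
from h import *
st()
E
```

```text
t 21.75 tcp [0.5142 0.2371 0.1454] yaw -9.44 tilt [-0.0001 -0.0014] F [1.5  1.47 5.38] M [ 0.68 -0.54  0.04] grip 0.1560061599318231 30.02615600824356 q [ 41.2  19.8 -13.6   0.1 -56.7  39.3]
```

move_arm(
  series=[
    {"grip": 0, "xyz": [0.4, -0.5, 0], "angular": [0, 0, 0]},
    {"grip": 0, "xyz": [0.4, -0.8, 0], "angular": [0, 0, 0]},
    {"grip": 0, "xyz": [0.4, -0.8, -0.5], "angular": [0, 0, 0]},
    {"grip": 0, "xyz": [0.4, -0.8, -0.5], "angular": [0, 0, 0]},
  ],
)

```text
time_s: 22.15
tcp_pos: [0.5144, 0.2374, 0.1456]
ee_rot: [[0.986, -0.164, -0.001], [-0.164, -0.986, -0.002], [-0.001, 0.002, -1.0]]
wrist_force: [1.4, -0.2, 4.6]
gripper_width: 0.16
gripper_force: 30.0
```

```bash
python3 - <<'E'
from h import *
st()
E
```

```text
t 22.15 tcp [0.5144 0.2374 0.1456] yaw -9.46 tilt [-0.001 -0.002] F [ 1.39 -0.21  4.55] M [ 0.14 -0.54 -0.06] grip 0.1601931586638072 30.006873607635498 q [ 41.2  19.8 -13.5   0.1 -56.8  39.3]
```

move_arm(
  series=[
    {"grip": 0, "xyz": [0.4, 0, -0.5], "angular": [0, 0, 0]},
    {"grip": 0, "xyz": [0.4, 0, -0.8], "angular": [0, 0, 0]},
    {"grip": 0, "xyz": [0.4, 0, -0.8], "angular": [0, 0, 0]},
  ],
)

```text
time_s: 22.45
tcp_pos: [0.5144, 0.2375, 0.1457]
ee_rot: [[0.986, -0.164, -0.002], [-0.164, -0.986, -0.002], [-0.002, 0.002, -1.0]]
wrist_force: [2.1, -0.5, 1.0]
gripper_width: 0.157
gripper_force: 30.0
```

```bash
python3 - <<'E'
from h import *
st()
E
```

```text
t 22.45 tcp [0.5144 0.2375 0.1457] yaw -9.47 tilt [-0.002 -0.002] F [ 2.06 -0.5   0.98] M [-0.18 -0.67  0.03] grip 0.15740131348646108 30.001454651355743 q [ 41.2  19.9 -13.4   0.  -56.9  39.4]
```

The upward force has gone while the height holds at about 59 mm, so the lugs are in their notches. Time to release.

move_arm(
  series=[
    {"grip": 0.25, "xyz": [0, 0, 0], "angular": [0, 0, 0]},
    {"grip": 0.25, "xyz": [0, 0, 0], "angular": [0, 0, 0]},
    {"grip": 0.5, "xyz": [0, 0, 0], "angular": [0, 0, 0]},
    {"grip": 0.5, "xyz": [0, 0, 0], "angular": [0, 0, 0]},
    {"grip": 0.5, "xyz": [0, 0, 0], "angular": [0, 0, 0]},
    {"grip": 0.5, "xyz": [0, 0, 0], "angular": [0, 0, 0]},
    {"grip": 0.5, "xyz": [0, 0, 0], "angular": [0, 0, 0]},
  ],
)

```text
time_s: 23.15
tcp_pos: [0.5149, 0.2383, 0.1465]
ee_rot: [[0.986, -0.164, -0.0], [-0.164, -0.986, -0.0], [-0.0, 0.001, -1.0]]
wrist_force: [0.1, -0.3, 0.0]
gripper_width: 0.489
gripper_force: 0.0
```

```bash
python3 - <<'E'
from h import *
st()
E
```

```text
t 23.15 tcp [0.5149 0.2383 0.1465] yaw -9.44 tilt [-0.0004 -0.0005] F [ 0.11 -0.31  0.04] M [-0.06 -0.    0.  ] grip 0.48913448654084324 0.0 q [ 41.2  19.8 -13.4   0.  -56.8  39.4]
```

Released. I'll rise, swing aside toward the base, and look.

move_arm(
  series=[
    {"grip": 0.5, "xyz": [0, 0, -20], "angular": [0, 0, 0]},
    {"grip": 0.5, "xyz": [0, 0, -50], "angular": [0, 0, 0]},
    {"grip": 0.5, "xyz": [0, 0, -100], "angular": [0, 0, 0]},
    {"grip": 0.5, "xyz": [0, 0, -130], "angular": [0, 0, 0]},
    {"grip": 0.5, "xyz": [-50, -20, -130], "angular": [0, 0, 0]},
    {"grip": 0.5, "xyz": [-90, -60, -130], "angular": [0, 0, 0]},
    {"grip": 0.5, "xyz": [-120, -100, -130], "angular": [0, 0, 0]},
    {"grip": 0.5, "xyz": [-130, -140, -130], "angular": [0, 0, 0]},
    {"grip": 0.5, "xyz": [-130, -140, -130], "angular": [0, 0, 0]},
    {"grip": 0.5, "xyz": [-130, -140, -130], "angular": [0, 0, 0]},
  ],
)

```text
time_s: 24.15
tcp_pos: [0.409, 0.3986, 0.2759]
ee_rot: [[0.987, -0.162, -0.001], [-0.162, -0.987, -0.002], [-0.001, 0.002, -1.0]]
wrist_force: [-0.1, -0.5, 0.1]
gripper_width: 0.498
gripper_force: 0.0
```

```bash
python3 - <<'E'
from h import *
st()
a=cap("top");b=cap("side"); 
f=lambda c,u,v,w:cv2.resize(np.clip(c["img"][v:v+w,u:u+w,::-1]*1.6,0,255).astype(np.uint8),(400,400),interpolation=cv2.INTER_CUBIC)
A=f(a,110,210,100);B=f(b,195,310,110)
C=np.array([.5155,.2362]);th=np.linspace(0,2*np.pi,60)
for z in(.0690+.070,):   # cap top edge if locked at 59 mm
    P=np.array([[C[0]+.036*np.cos(t),C[1]+.036*np.sin(t),z] for t in th])
    for im,c,u,v,k in((A,a,110,210,4),(B,b,195,310,400/110)):
        for q in proj(c,P): cv2.circle(im,(int((q[0]+.5-u)*k),int((q[1]+.5-v)*k)),1,(0,0,255),-1)
cv2.imwrite("pics/m8.png",np.hstack([A,B]))
E
```

```text
t 24.15 tcp [0.409  0.3986 0.2759] yaw -9.33 tilt [-0.001  -0.0015] F [-0.15 -0.53  0.05] M [-0.06  0.   -0.01] grip 0.4984048571246868 0.0 q [ 60.5  14.7  -1.3  -0.  -74.1  20.2]
```

View pics/m8.png

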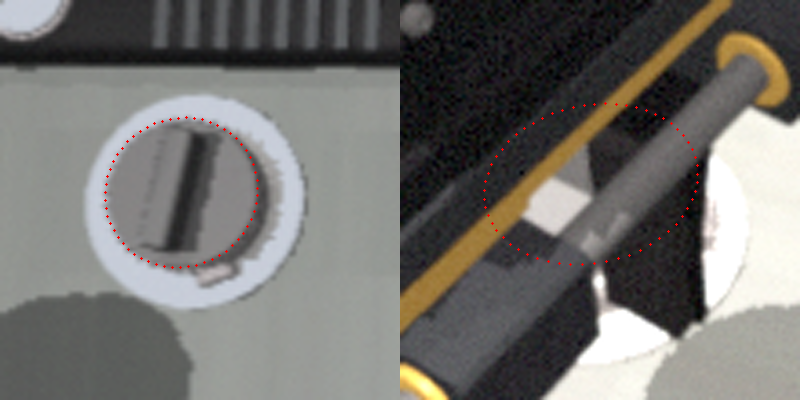

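The top crop shows the cap centred on the red circle drawn for the 59 mm locked height, with its bar turned. The gripper is clear and nothing is touching, so I'll hand in.

```bash
python3 -c "
from station import r
print(r.finish_job())"
```

```text
the job is handed in; nothing more can be done
None
```

I fitted the clean cartridge in the chip extractor, turned it to its stop, let it spring up to about 59 mm below the rim, released it and handed the job in at about 24 s; no verdict came back, and with the side camera blocked at the end, the lock rests on the arm's height and force readings plus the top view.

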